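Push the offcut through the scrap box's sprung flaps and bolt them

TASK

I am about to use the grinder, so get the short square offcut off the bench: lay it lengthwise on the two sprung flaps in the top of the grey steel scrap box and push it down through them, the wood itself opening the flaps, until it drops inside and both flaps have snapped shut above it. Then slide the bolt on the box's top fully home under the flaps' hooks, so that no spark gets in to the wood. Leave everything else lying where it is.

Things in the scene. Friction and masses are not known exactly. Their poses are not given: they have to be found in the camera images.
- offcut_square: the short square offcut: bar of sawn brown timber, 38 x 140 x 38 mm (own x, y, z; the long way is y), 0.07 to 0.15 kg, lying on the bench right of the scrap box (sometimes it has changed places with the sanding block). Origin: middle of its underside. Both ends alike
- scrap_box: fixed grey sheet-steel scrap box, flat roof 150 mm above the bench. Own +x away from the robot, +y left, z up. Origin on the bench under the middle of the place for the wood; it spans x -75 to +75, y -205 to +105 mm. Inside it is empty, the floor 10 mm up. In the roof a mouth, x -28 to +28, y -97 to +77 mm, closed by two flaps that meet in a V at x = 0
- mouth (a point): point on the roof (x = 0, y = 0, z = 150 mm of the box), over the box's origin: the middle of the mouth's free part: y -77 to +77 mm, 56 mm wide at the roof, narrowing within 7 mm of depth to a throat 46 mm wide that ends 16 mm below the roof; the wood's long side goes along the box's y. The mouth's last 20 mm at the right hold the flaps' two hooks, 17 mm high
- flap_front (a joint): hinge of the near flap, rad: 0 shut (sloping 40 degrees down to the V's bottom, 35 mm below the roof), growing as it opens downward into the box, at most 1.6. Steel plate 28 x 171 mm hinged at the throat's near long side (x = -23 mm). Sprung shut: about 0.4 N at its free edge, shut or open. The shut flaps carry the offcut, its underside 19 mm below the roof, its top 19 mm above
- flap_back (a joint): hinge of the far flap: the same, hinged at the throat's far long side (x = +23 mm). Open, they hang 45 mm below the roof and rub on the wood's sides. The wood must be pushed (4 to 8 N); it drops of itself once its top is 10 to 30 mm below the roof, and the flaps shut when nothing is left between them. Fingertips pointing down fit in the throat
- bolt (a joint): slide of the barrel bolt on the roof right of the mouth, m: 0 fully home (its rod lies under both flaps' hooks), growing as it is drawn to the right (-y of the box), at most 0.032. Starts at 0.022 to 0.031. Stays put, takes 2 to 3 N to slide. Home, it locks the flaps shut. Its two straps stand 14 mm above the roof
- bolt_knob (a point): centre of the bolt's round steel knob, 18 mm across, on an upright 8 mm stem, 37 mm above the roof (188 mm above the bench), at x = 0 of the box. Moves with the bolt: at y = -114 mm of the box when home, up to -146 mm when drawn
- sanding_block: bystander: flat brown cork sanding block, 64 x 112 x 28 mm, origin in the middle of its underside
- offcut_long: bystander: long flat timber offcut, 70 x 220 x 35 mm, too big for the mouth; origin in the middle of its underside
- pliers: bystander: red-handled pliers lying flat, 55 x 171 x 13 mm
- driver_flat: bystander: screwdriver with a yellow handle, 29 x 212 x 25 mm, lying near the bench's front edge
- shop_mug: bystander: striped mug, 80 mm across, 89 mm high, standing at the left
Mind the look-alikes: they are no part of the job. Of the things shaped like the offcut_square, the brown one is meant.

How it is judged (in metres and radians):
On the way, in this order (a step that is already met when the one before it is completed fails the run):
1. the offcut, pushed by the fingers, itself presses both flaps well open (value of joint each of flap_front, flap_back above 0.3 rad and contact force between offcut_square and flap_front above 0.2 N and contact force between offcut_square and flap_back above 0.2 N and contact force between the fingers and offcut_square above 0.5 N), for 0.05 s.
2. the offcut is inside the box and both flaps have shut above it, the bolt still drawn (x of offcut_square in the frame of scrap_box between -0.075 and 0.075 m and y of offcut_square in the frame of scrap_box between -0.205 and 0.105 m and z of offcut_square in the frame of scrap_box below 0.08 m and value of joint each of flap_front, flap_back below 0.06 rad and value of joint bolt above 0.014 m), for 0.2 s.
At the end, for the whole second after the job is handed in: The short square offcut lies at rest inside the scrap box, below the flaps; both flaps are shut (within 0.06 rad); the bolt is home under their hooks (within 4 mm of its stop) (x of offcut_square in the frame of scrap_box between -0.075 and 0.075 m and y of offcut_square in the frame of scrap_box between -0.205 and 0.105 m and z of offcut_square in the frame of scrap_box below 0.08 m and value of joint each of flap_front, flap_back below 0.06 rad and value of joint bolt below 0.004 m and linear speed of offcut_square below 0.02 m/s); the robot touches nothing.
It fails at once if a bystander (sanding block, long offcut, pliers, screwdriver, mug) is shifted by more than 30 mm (distance of any of sanding_block, offcut_long, pliers, driver_flat, shop_mug from where it was at the start of the episode above 0.03 m).
It also fails if it takes over 51 s, if anything falls off the work surface, if the arm or the gripper's body presses on something with over 40 N, if the wrist force passes 120 N, or if a joint passes its speed limit or range.

ROBOT

A 7-joint arm with a two-finger parallel gripper is mounted at the origin on a cart in front of the work surface, level with it; the furniture and walls round the work are solid. World frame = base frame: x ahead of the robot, y to its left, z up, the work surface at z = 0. Lengths are in mm, angles in rad, forces in N, time in s.
With the tool pointing down it reaches from about 400 to 875 mm from the base axis. Payload 4.4 kg.
Tool frame: the origin (TCP) lies at the very end of the fingers, on their centre line; the grasp point (between the pads) lies robot.tcp_to_grasp behind it (robot.tcp_to_grasp is the distance from the TCP to the grasp point, in mm); z points along the fingers, y is the line along which they close (so a half turn about z gives the same grasp; the last joint's range is limited). The gripper opens to 85 mm and grips with 20 to 120 N. Pads are 22 mm wide; open, the fingers measure 114 mm over their backs; the gripper's body (76 mm by 85 mm) begins 54 mm behind the grasp point. The pads swing forward as they close: fully open they stand 13 mm farther back than shut.
Start: joints at [-1.4, 0.628, 0.038, 1.517, -0.027, 0.996, -0.02], TCP at [152.46, 631.881, 231.313] pointing down, gripper open.
Joint ranges: [-3.06, 3.06], [-0.37, 2.12], [-1.25, 1.32], [0.18, 2.47], [-1.1, 4.24], [0.23, 1.98], [-2.94, 2.94]. Speed limits (rad/s): [2.57, 2.57, 3.14, 3.14, 3.14, 3.14, 3.14].

INTERFACE

Orientations are given as [roll, pitch, yaw] about the fixed x, y, z axes, in that order (R = Rz(yaw) Ry(pitch) Rx(roll)).
In Python, from bench import robot gives the robot as it stands. The module is installed in compiled form; this text tells all that it offers.
- The arm moves only by the tool arm_command, never from a script. Its argument "increments" is a list of rows, each a list of 5 numbers: the shift along the tool's x, y, z in units of 60 mm (1.0 is 60 mm), then the turn about the tool's z in rad, then the opening, from 0 (shut) to 1 (fully open). A call has 1 to 20 rows; each row shifts and turns the commanded pose from where the row before left it, along the tool's axes as they then stand; what a row does not reach is not made up. A row lasts 1/8 s, in which the tool goes at most 62.5 mm and 10.7 degrees, less where a joint would pass 70% of its speed; a pose out of reach is approached as far as the arm can. A call is refused whole if a number of a shift passes 1 or a number of a turn 0.188, either way. A call with a gripper value outside its range is refused whole. The fingers move at their own pace and stop on an object; "force" is the grip in N (left out, the last holds). Time passes only in rows, so rows that do not move let the fingers close. It gives the time, the measured TCP pose, the force, the opening and the grip force at its end, in the units of the state.
- robot.get_obs(): the state, without advancing time (a new reading comes with each control period).
- robot.snapshot(name): name is "scene" or "top" or "wrist"; returns the picture (420x560x3 uint8, blue, green, red); there is no depth.
- robot.camera_params(name): a dict with "K" (3x3 intrinsics, pixels), "cam_to_world" (4x4, takes a point from camera to world coordinates); the wrist camera has in their place "hand_eye" (4x4, takes a point from camera to tool coordinates, whose origin is the TCP and whose axes are the flange's). Camera axes: x right, y up, looking along -z (the intrinsics and any distortion apply to the point x, -y, -z); pixel columns grow to the right and rows downward; lengths in mm; the calibration is good to about 2 mm. A picture is of the moment at which its call begins: read the wrist's pose just before it. camera_params takes no time and is no camera call.
- robot.close_job(): hands the job in; it is judged then, once.
Trained networks look in the newest picture that a camera, given by its name, has taken for a name from the list of things; names that differ only in an ending like _2 or _b are one class to them, and where a whole thing is asked for, a point or a joint stands for the part that bears it (a point fixed in the world has none). Each returns a list of dicts, best first, with "conf" (0 to 1); they miss things now and then, are a little off and sometimes report something else, mostly with a low value. They report only what shows in the picture. A call takes as long as a camera call. They do not tell look-alikes from the thing itself.
- robot.recognise(thing, camera): "location" ([column, row] in pixels, amid what is visible of it).
- robot.outline_of(thing, camera): "pixels" (420x560 bool, what is visible of it) and "location" ([column, row] in pixels, amid what is visible of it).
The state is a dict: "time": time; "joints": joint angles; "dq": joint speeds; "joint_efforts": joint torques, N m; "position": TCP position; "eef_rot": TCP orientation; "force": force on the tool from outside, world axes, zero at the start; "moment": the same for the moment, N m; "width": finger opening in mm; "grip_force": force on a finger pad.
Only numpy, scipy, OpenCV 4.12 (cv2) and the standard library are available. Lean on these libraries where they do the work, as an engineer would, in place of code of your own. Each camera call takes 0.05 s, during which the arm holds its last target. There are 200 camera calls.

## Working session

There is one attempt and no reset: what is moved stays moved. The work goes in short steps, Python scripts to look and compute and a tool call to move; the robot and the scene stay as the last step left them, time stands still between calls to the robot, and variables do not carry over. Pictures are saved under pics/ and viewed, at most 14 in all, crops included, and the job is handed in when it is done.

Besides the shell and the picture viewer there is one more tool, called after "Call:" as name([rows], argument=value, ...), one row to a line, values as JSON. arm_command: Moves the arm, as the interface text tells. Its arguments: {"type":"object","properties":{"increments":{"type":"array"},"force":{"type":"number"}},"required":["increments"]}

```bash
mkdir -p pics; cat > h.py <<'E'
import numpy as np, cv2
from scipy.spatial.transform import Rotation as R
from bench import robot
def cam(n):
    p=robot.camera_params(n)
    if 'cam_to_world' in p: return np.array(p['K']),np.array(p['cam_to_world']),p
    o=robot.get_obs();T=np.eye(4);T[:3,:3]=R.from_euler('xyz',o['eef_rot']).as_matrix();T[:3,3]=o['position']
    return np.array(p['K']),T@np.array(p['hand_eye']),p
def ray(c,px):
    K,T,p=c
    d=np.array(p.get('dist',p.get('distortion',np.zeros(5))),float)
    u=cv2.undistortPoints(np.array([[px]],float),K,d)[0,0]
    v=T[:3,:3]@np.array([u[0],-u[1],-1]);return T[:3,3],v
def atz(c,px,z):
    o,v=ray(c,px);return o+v*(z-o[2])/v[2]
def tri(rs):
    A=np.zeros((3,3));b=np.zeros(3)
    for o,v in rs:
        v=v/np.linalg.norm(v);P=np.eye(3)-np.outer(v,v);A+=P;b+=P@o
    return np.linalg.solve(A,b)
def proj(c,P):
    K,T,p=c;q=np.linalg.inv(T)@np.append(P,1);d=np.array(p.get('dist',p.get('distortion',np.zeros(5))),float)
    return cv2.projectPoints(np.array([[q[0],-q[1],-q[2]]]),np.zeros(3),np.zeros(3),K,d)[0][0,0]
E
python3 - <<'E'
from h import *
np.set_printoptions(precision=1,suppress=True)
for n in ('scene','top'):
    im=robot.snapshot(n);cv2.imwrite(f'pics/{n}0.png',im);c=cam(n);print(n,c[2].keys(),c[0].tolist(),c[1][:3,3],c[1][:3,2])
    for t in ['offcut_square','scrap_box','mouth','bolt_knob','sanding_block','offcut_long']:
        print(t,[(np.round(d['location']),round(d['conf'],2),atz(c,d['location'],{'scrap_box':150,'mouth':150,'bolt_knob':188}.get(t,30))) for d in robot.recognise(t,n)])
print(robot.get_obs(),robot.tcp_to_grasp, robot.camera_params('wrist'))
E
```

```text
scene dict_keys(['K', 'cam_to_world']) [[397.9435910890664, 0.0, 278.2689911229111], [0.0, 397.9435910890664, 209.90090349863604], [0.0, 0.0, 1.0]] [  77.7 -835.3 1174.7] [-0.3 -0.6  0.7]
offcut_square [(array([330., 322.]), 0.82, array([ 513.9, -329.2,   30. ])), (array([324., 212.]), 0.74, array([751.1, 105.3,  30. ]))]
scrap_box [(array([255., 192.]), 0.84, array([500.5, 218.9, 150. ]))]
mouth [(array([255., 193.]), 0.62, array([499.7, 212.3, 150. ])), (array([268., 188.]), 0.37, array([556.1, 219. , 150. ]))]
bolt_knob [(array([256., 192.]), 0.24, array([488., 177., 188.])), (array([251., 176.]), 0.23, array([509.6, 271.3, 188. ]))]
sanding_block [(array([296., 277.]), 0.82, array([ 500.1, -125.1,   30. ]))]
offcut_long [(array([343., 281.]), 0.81, array([ 636.9, -212.3,   30. ]))]
top dict_keys(['K', 'cam_to_world']) [[485.01411559035853, 0.0, 278.0720397028459], [0.0, 485.01411559035853, 209.33255552416426], [0.0, 0.0, 1.0]] [ 380.6  120.  1644.1] [-0.1 -0.   1. ]
offcut_square [(array([282., 145.]), 0.89, array([769.4, 104.2,  30. ])), (array([416., 216.]), 0.83, array([ 516.4
[... 493 characters left out ...]
. ]))]
{'time': 0.7, 'joints': array([-1.4,  0.6,  0. ,  1.5, -0. ,  1. , -0. ]), 'dq': array([ 0.,  0., -0., -0., -0.,  0., -0.]), 'joint_efforts': array([  0. , -56.3,   1.2, -19.4,   0. ,   0. ,   0. ]), 'position': array([152.5, 631.9, 231.4]), 'eef_rot': array([ 3.1, -0. ,  2.9]), 'force': array([-0.2,  0.4,  0.1]), 'moment': array([ 0. , -0. , -0.1]), 'grip_force': 0.0, 'width': 85.5904343919431} 18.700000000000003 {'K': array([[304.7,   0. , 284.5],
       [  0. , 304.7, 208.9],
       [  0. ,   0. ,   1. ]]), 'hand_eye': array([[   0. ,    1. ,    0.3,   78.6],
       [   1. ,   -0. ,   -0. ,   -0.1],
       [   0. ,    0.3,   -1. , -144. ],
       [   0. ,    0. ,    0. ,    1. ]])}
```

```bash
python3 - <<'E'
from h import *
a=cv2.imread('pics/top0.png');b=cv2.imread('pics/scene0.png')
A=cv2.resize(a[110:270,170:450],(800,457),interpolation=3)
cv2.imwrite('pics/topc.png',A)
cv2.imwrite('pics/scc.png',cv2.resize(b[130:350,220:400],(490,600),interpolation=3))
E
```

```text
(no output)
```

View pics/topc.png

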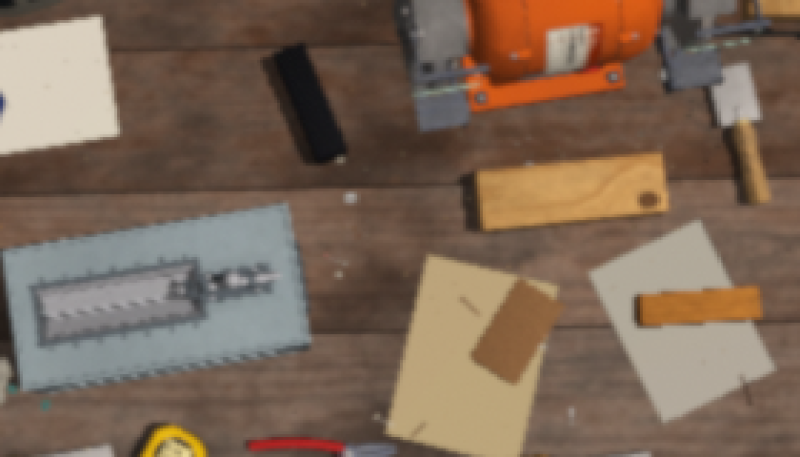

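View pics/scc.png

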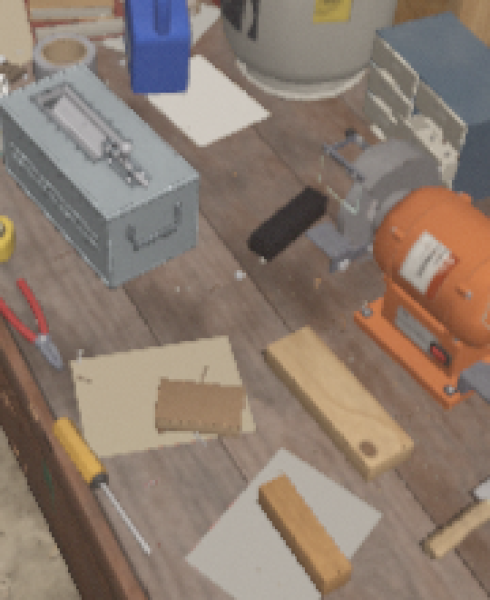

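The things shaped like the square offcut are a black bar at top (282,145), scene (324,212), and a brown timber bar at top (416,216), scene (330,322). The brown bar on the grey sheet is the one meant. The enlarged crop shows sawn brown wood there, while the other is black. The flat cork block at (350,226) and the long pale timber at (368,177) are bystanders. The box is at top (224,214), with the bolt to the right of its mouth.

```bash
python3 - <<'E'
from h import *
np.set_printoptions(precision=1,suppress=True)
rs=[]
for n,near in (('top',(416,216)),('scene',(330,322))):
    c=cam(n);robot.snapshot(n)
    d=min(robot.outline_of('offcut_square',n),key=lambda d:np.hypot(*(np.array(d['location'])-near)))
    m=d['pixels'].astype(np.uint8);ys,xs=np.nonzero(m)
    print(n,d['conf'],d['location'],cv2.minAreaRect(np.c_[xs,ys].astype(np.float32)))
    W=np.array([atz(c,(x,y),38 if n=='top' else 25)[:2] for x,y in zip(xs,ys)],np.float32)
    r=cv2.minAreaRect(W);print(r); rs.append(ray(c,d['location']))
print(tri(rs))
E
```

```text
top 0.96 [414.0, 217.9] ((413.45343017578125, 217.20863342285156), (11.979291915893555, 43.278133392333984), 86.633544921875)
((512.194580078125, -327.1558837890625), (39.84871292114258, 144.17359924316406), 2.24587082862854)
scene 0.9 [331.0, 323.8] ((331.9040222167969, 325.1654357910156), (46.830142974853516, 16.637828826904297), 58.73627471923828)
((512.9447021484375, -335.1297607421875), (55.14698791503906, 154.5457305908203), 1.0921268463134766)
[ 512.6 -332.8   27. ]
```

Call:
arm_command([
  [0, 0, -0.5, -0.18, 1],
  [0, 0, -0.8, -0.18, 1],
  [0, 0, -0.5, -0.18, 1],
  [0, 0, 0, -0.18, 1],
  [0, 0, 0, -0.18, 1],
  [0, 0, 0, -0.18, 1],
  [0, 0, 0, -0.12, 1],
  [0, 0, 0, 0, 1],
])

```text
time: 1.9
position: [152.6, 631.8, 339.3]
eef_rot: [3.141, -0.0, -2.18]
force: [-0.3, 0.2, -0.1]
width: 85.3
grip_force: 0.0
```

Call:
arm_command([
  [0, 0, 0, 0.187, 1],
  [0, 0, 0, 0.187, 1],
  [0, 0, 0, 0.187, 1],
  [0, 0, 0, 0.187, 1],
  [0, 0, 0, 0.187, 1],
  [0, 0, 0, 0.187, 1],
  [0, 0, 0, 0.187, 1],
  [0, 0, 0, 0.187, 1],
  [0, 0, 0, 0.187, 1],
  [0, 0, 0, 0.187, 1],
  [0, 0, 0, 0.187, 1],
  [0, 0, 0, 0.187, 1],
  [0, 0, 0, 0.136, 1],
  [0, 0, 0, 0, 1],
])

```text
time: 3.65
position: [152.2, 631.9, 339.3]
eef_rot: [3.141, 0.0, 1.725]
force: [0.2, -0.4, 0.8]
width: 85.5
grip_force: 0.0
```

Call:
arm_command([
  [-0.66, 0.525, 0, 0, 1],
  [-0.66, 0.525, 0, 0, 1],
  [-0.66, 0.525, 0, 0, 1],
  [-0.66, 0.525, 0, 0, 1],
  [-0.66, 0.525, 0, 0, 1],
  [-0.66, 0.525, 0, 0, 1],
  [-0.66, 0.525, 0, 0, 1],
  [-0.66, 0.525, 0, 0, 1],
  [-0.66, 0.525, 0, 0, 1],
  [-0.66, 0.525, 0, 0, 1],
  [0, 0, 0, 0, 1],
  [0, 0, 0, 0, 1],
])

```text
time: 5.15
position: [524.1, 289.3, 339.2]
eef_rot: [-3.141, -0.001, 1.726]
force: [-0.4, 0.6, -0.1]
width: 85.4
grip_force: 0.0
```

```bash
python3 - <<'E'
from h import *
np.set_printoptions(precision=2,suppress=True)
c=cam('wrist');o=robot.get_obs();im=robot.snapshot('wrist');cv2.imwrite('pics/w1.png',im)
np.savez('w1.npz',T=c[1],im=im)
print(o['time'],o['position'],o['eef_rot'],o['joints'])
for t in ['scrap_box','mouth','bolt_knob']:
    print(t,[(np.round(d['location']),round(d['conf'],2),atz(c,d['location'],{'bolt_knob':188}.get(t,150))) for d in robot.recognise(t,'wrist')])
E
```

```text
5.15 [524.11 289.33 339.18] [-3.14 -0.    1.73] [-0.8   0.48  0.4   1.52 -0.2   1.18 -0.21]
scrap_box [(array([289., 156.]), 0.69, array([522.73, 321.66, 150.  ]))]
mouth [(array([289., 158.]), 0.56, array([523.57, 319.27, 150.  ]))]
bolt_knob [(array([284., 269.]), 0.82, array([536.01, 206.07, 188.  ]))]
```

View pics/w1.png

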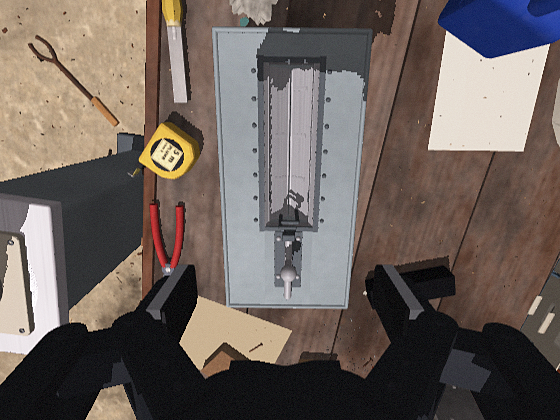

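The wrist picture shows the grey roof with corners near (213,29), (372,29), (348,307), (229,308). The mouth spans about (262–322, 58–230), and the knob is at about (290,274).

```bash
cat > boxfit.py <<'E'
from h import *
from scipy.optimize import least_squares
L=np.array([[-75,105],[75,105],[75,-205],[-75,-205]],float)
def fit(im,c,px,win=4):
    g=cv2.cvtColor(im,cv2.COLOR_BGR2GRAY)
    q=cv2.cornerSubPix(g,np.array(px,np.float32).reshape(-1,1,2),(win,win),(-1,-1),(3,50,.01)).reshape(-1,2)
    def f(p,free=True):
        cs,s=np.cos(p[2]),np.sin(p[2]);r=[]
        for l,u in zip(L,q): r+=list(proj(c,[p[0]+cs*l[0]-s*l[1],p[1]+s*l[0]+cs*l[1],p[3] if len(p)>3 else 150])-u)
        return np.array(r)
    a=least_squares(f,[519,335,.155,150]);b=least_squares(f,[519,335,.155])
    return q,a.x,a.fun,b.x,b.fun
E
python3 - <<'E'
from boxfit import *
np.set_printoptions(precision=3,suppress=True)
d=np.load('w1.npz');im=d['im'];c=list(cam('wrist'));c[1]=d['T']
q,a,af,b,bf=fit(im,c,[(213,29),(372,29),(348,307),(229,308)])
print(q);print(a,af);print(b,bf)
M=np.array([b[0],b[1]]);y=np.array([-np.sin(b[2]),np.cos(b[2])])
for yy in (-97,77,0): print(yy,[proj(c,[*(M+y*yy+np.array([np.cos(b[2]),np.sin(b[2])])*xx),150]) for xx in (-28,28)])
k=atz(c,(290,273),188)[:2]-M;print('knob',k@[np.cos(b[2]),np.sin(b[2])],k@y)
cc=im[15:320,190:390].copy();cv2.imwrite('pics/w1c.png',cv2.resize(cc,(393,600),interpolation=cv2.INTER_CUBIC))
E
```

```text
[[211.769  27.567]
 [372.     29.   ]
 [346.514 308.389]
 [226.327 305.161]]
[520.813 338.474   0.142 155.673] [ 1.087 -0.959 -1.149  0.191 -0.387 -0.323  0.466  1.341]
[520.89  338.562   0.142] [ 2.502  0.521 -2.622  1.632 -1.176 -3.096  1.332 -1.42 ]
-97 [array([264.094, 224.778]), array([312.06 , 225.455])]
77 [array([263.121,  60.754]), array([319.41 ,  61.656])]
0 [array([263.59 , 139.864]), array([315.865, 140.653])]
knob 2.4533958115568466 -138.31851922835725
```

View pics/w1c.png

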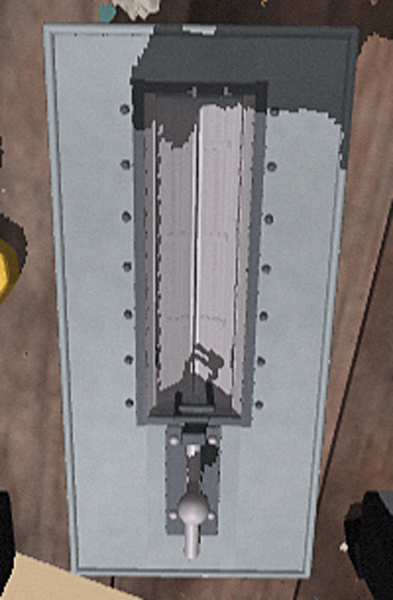

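The roof corners fit to about 1 px. The box origin is about (521,338.5) at yaw 0.142, and the predicted mouth corners match the picture. I'll take one more box view from a shifted place, then go to the offcut.

Call:
arm_command([
  [-0.8, -0.05, -0.3, 0.12, 1],
  [-0.8, -0.05, -0.3, 0, 1],
  [0, 0, 0, 0, 1],
  [0, 0, 0, 0, 1],
])

```text
time: 5.85
position: [527.0, 194.3, 375.4]
eef_rot: [-3.141, -0.001, 1.606]
force: [-0.6, 0.6, -0.6]
width: 85.5
grip_force: 0.0
```

```bash
python3 - <<'E'
from boxfit import *
np.set_printoptions(precision=3,suppress=True)
c=cam('wrist');o=robot.get_obs();im=robot.snapshot('wrist');cv2.imwrite('pics/w2.png',im)
np.savez('w2.npz',T=c[1],im=im);print(o['time'],o['position'],o['eef_rot'])
p=(520.9,338.5,.142);cs,s=np.cos(p[2]),np.sin(p[2])
px=[proj(c,[p[0]+cs*l[0]-s*l[1],p[1]+s*l[0]+cs*l[1],152]) for l in L];print(px)
q,a,af,b,bf=fit(im,c,px,6);print(q);print(a,af);print(b,bf)
d=robot.recognise('bolt_knob','wrist');print([(x['location'],x['conf']) for x in d])
w=np.load('w1.npz');c1=list(c);c1[1]=w['T']
k=tri([ray(c1,(290,273)),ray(c,d[0]['location'])]);print('knob',k)
E
```

```text
5.85 [526.999 194.272 375.379] [-3.141 -0.001  1.606]
[array([198.361, -61.088]), array([350.373, -80.695]), array([359.851, 218.52 ]), array([243.614, 229.881])]Traceback (most recent call last):
  File "<stdin>", line 7, in <module>
  File "boxfit.py", line 6, in fit
    q=cv2.cornerSubPix(g,np.array(px,np.float32).reshape(-1,1,2),(win,win),(-1,-1),(3,50,.01)).reshape(-1,2)
      ~~~~~~~~~~~~~~~~^^^^^^^^^^^^^^^^^^^^^^^^^^^^^^^^^^^^^^^^^^^^^^^^^^^^^^^^^^^^^^^^^^^^^^^^
cv2.error: OpenCV(4.12.0) /io/opencv/modules/imgproc/src/cornersubpix.cpp:99: error: (-215:Assertion failed) Rect(0, 0, src.cols, src.rows).contains(cT) in function 'cornerSubPix'
```

Call:
arm_command([
  [-0.93, -0.05, 0, 0, 1],
  [-0.93, -0.05, 0, 0, 1],
  [-0.93, -0.05, 0, 0, 1],
  [-0.93, -0.05, 0, 0, 1],
  [-0.93, -0.05, 0, 0, 1],
  [-0.93, -0.05, 0, 0, 1],
  [-0.93, -0.05, 0.3, 0, 1],
  [-0.93, -0.05, 0.5, 0, 1],
  [-0.93, -0.05, 0.5, 0, 1],
  [-0.4, -0.0, 0.5, 0, 1],
  [0, 0, 0, 0, 1],
  [0, 0, 0, 0, 1],
])

```text
time: 7.4
position: [519.8, -330.4, 268.2]
eef_rot: [3.141, -0.001, 1.608]
force: [-0.4, 0.8, 0.8]
width: 85.3
grip_force: 0.0
```

```bash
python3 - <<'E'
from h import *
np.set_printoptions(precision=2,suppress=True)
c=cam('wrist');o=robot.get_obs();im=robot.snapshot('wrist');cv2.imwrite('pics/w3.png',im);np.savez('w3.npz',T=c[1],im=im)
print(o['time'],o['position'],o['eef_rot'])
for d in robot.outline_of('offcut_square','wrist'):
    ys,xs=np.nonzero(d['pixels']);W=np.array([atz(c,(x,y),38)[:2] for x,y in zip(xs,ys)],np.float32)
    print(d['conf'],d['location'],atz(c,d['location'],38),cv2.minAreaRect(W),cv2.boxPoints(cv2.minAreaRect(np.c_[xs,ys].astype(np.float32))).tolist())
print(proj(c,[512.6,-332,38]))
E
```

```text
7.4 [ 519.76 -330.38  268.2 ] [ 3.14 -0.    1.61]
0.69 [278.8, 174.1] [ 511.59 -326.35   38.  ] ((513.56396484375, -331.98101806640625), (39.29930877685547, 140.92770385742188), 2.802175283432007) [[263.0, 120.0], [296.0, 120.0], [296.0, 231.0], [263.0, 231.0]]
[279.46 178.59]
```

View pics/w3.png

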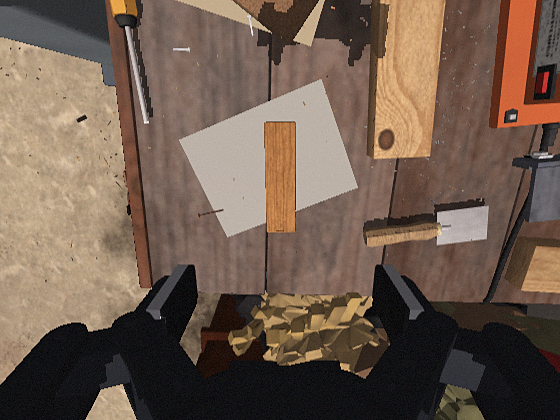

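The picture shows the brown bar at (280,177), from (264,121) to (296,232). It stands almost upright between the fingers, and the footprint fitted at z = 38 is 39 x 141 mm, so the height agrees. I'll grasp it.

Call:
arm_command([
  [-0.01, -0.05, 0.9, 0, 1],
  [-0.01, -0.05, 0.9, 0, 1],
  [0, 0, 0.9, 0, 1],
  [0, 0, 0.8, 0, 1],
  [0, 0, 0.45, 0, 1],
  [0, 0, 0.22, 0, 1],
  [0, 0, 0, 0, 1],
  [0, 0, 0, 0, 0],
  [0, 0, 0, 0, 0],
  [0, 0, 0, 0, 0],
  [0, 0, 0, 0, 0],
  [0, 0, 0, 0, 0],
  [0, 0, 0, 0, 0],
], force=50)

```text
time: 9.12
position: [513.3, -334.1, 19.2]
eef_rot: [3.14, 0.001, 1.605]
force: [-0.1, 0.1, 7.2]
width: 36.8
grip_force: 51.9
```

Call:
arm_command([
  [0, 0, -0.4, 0, 0],
  [0, 0, -0.9, 0, 0],
  [0, 0, -0.9, 0, 0],
  [0, 0, -0.9, -0.05, 0],
  [0, 0, -0.9, -0.058, 0],
  [0, 0, 0, 0, 0],
])

```text
time: 9.88
position: [514.3, -335.7, 262.8]
eef_rot: [3.134, 0.006, 1.713]
force: [0.7, -0.2, -2.1]
width: 36.6
grip_force: 51.1
```

Call:
arm_command([
  [0.5, 0.08, 0, 0, 0],
  [0.92, 0.143, 0, 0, 0],
  [0.92, 0.143, 0, 0, 0],
  [0.92, 0.143, 0, 0, 0],
  [0.92, 0.143, 0, 0, 0],
  [0.92, 0.143, 0, 0, 0],
  [0.92, 0.143, 0, 0, 0],
  [0.92, 0.143, 0, 0, 0],
  [0.92, 0.143, 0, 0, 0],
  [0.92, 0.143, 0, 0, 0],
  [0.92, 0.143, 0, 0, 0],
  [0.92, 0.143, 0, 0, 0],
  [0.44, 0.06, 0, 0, 0],
  [0, 0, 0, 0, 0],
  [0, 0, 0, 0, 0],
])

```text
time: 11.75
position: [520.1, 336.0, 257.0]
eef_rot: [-3.14, 0.002, 1.711]
force: [-0.9, -1.1, -1.3]
width: 36.6
grip_force: 51.0
```

```bash
python3 - <<'E'
from h import *
np.set_printoptions(precision=3,suppress=True)
c=cam('wrist');o=robot.get_obs();im=robot.snapshot('wrist');np.savez('w4.npz',T=c[1],im=im)
print(o['time'],o['position'],o['eef_rot'],o['width'],o['force'])
b=(520.9,338.5,.142);cs,s=np.cos(b[2]),np.sin(b[2])
v=im.copy()
for x,y in [(-28,-97),(28,-97),(28,77),(-28,77),(-75,105),(75,105),(75,-205),(-75,-205)]:
    p=proj(c,[b[0]+cs*x-s*y,b[1]+s*x+cs*y,150]);print(p);cv2.circle(v,tuple(int(round(i)) for i in p),2,(0,0,255),-1)
# wood expected top corners in tool frame: centre +2.1 along tool x
cv2.imwrite('pics/w4.png',cv2.resize(v[:,130:430],(570,798))[:600])
E
```

```text
11.75 [520.071 335.966 257.048] [-3.14   0.002  1.711] 36.586257967755614 [-0.878 -1.104 -1.343]
[257.601 300.714]
[316.102 300.808]
[323.25  109.604]
[251.734 109.564]
[188.334  70.544]
[387.006  70.614]
[356.979 388.124]
[216.186 387.829]
```

View pics/w4.png

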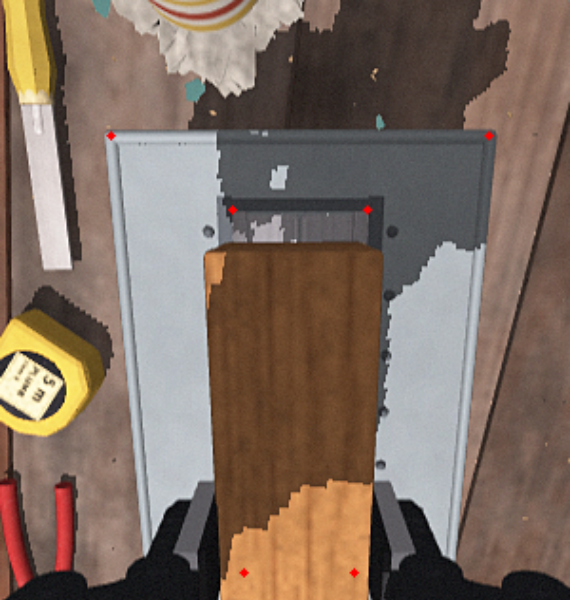

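The held wood lies straight and centred at (294,·) in the crop, with the mouth centre at about (300,210) and the markers on the box corners. It needs about 2 mm to +x. Next I'll check where the wood's far end is.

```bash
python3 - <<'E'
from h import *
np.set_printoptions(precision=2,suppress=True)
c=list(cam('wrist'));d=np.load('w4.npz');c[1]=d['T']
o=robot.get_obs();b=(520.9,338.5,.142);cs,s=np.cos(b[2]),np.sin(b[2]);F=np.array([[cs,s],[-s,cs]])
def loc(P): return F@(np.array(P)[:2]-b[:2])
print('tcp',loc(o['position']))
g=cv2.cvtColor(d['im'],cv2.COLOR_BGR2GRAY).astype(int);print(g[115:150,285])
for px in [(238,130.5),(331,130.5),(242,138),(330,138)]: print(px,[loc(atz(c,px,z)) for z in (272,276,280)])
for z in (238,): print([loc(atz(c,px,z)) for px in [(242,127.5),(328,127.5)]])
E
```

```text
tcp [-0.94 -2.75]
[106 111 110 106 109 109 108 109 107 110 105 230 175  42  58  62  58  70
  76  78  79  73  81  84  83  76  74  75  79  80  77  85  83  79  82]
(238, 130.5) [array([-21.18,  68.2 ]), array([-20.58,  68.43]), array([-19.98,  68.66])]
(331, 130.5) [array([16.99, 68.22]), array([16.41, 68.45]), array([15.83, 68.69])]
(242, 138) [array([-19.67,  65.19]), array([-19.11,  65.52]), array([-18.56,  65.84])]
(330, 138) [array([16.72, 65.21]), array([16.15, 65.54]), array([15.57, 65.87])]
[array([-24.15,  67.72]), array([20.34, 67.75])]
```

Call:
arm_command([
  [0.04, 0.03, 0.5, 0, 0],
  [0, 0, 0.5, 0, 0],
  [0, 0, 0.3, 0, 0],
  [0, 0, 0.2, 0, 0],
  [0, 0, 0.15, 0, 0],
  [0, 0, 0.05, 0, 0],
  [0, 0, 0, 0, 0],
  [0, 0, 0, 0, 0],
])

```text
time: 12.8
position: [522.1, 340.6, 156.5]
eef_rot: [3.141, -0.0, 1.713]
force: [-0.6, -0.4, -1.5]
width: 36.7
grip_force: 51.0
```

Call:
arm_command([
  [-0.02, 0, 0.04, 0, 0],
  [0, 0, 0, 0, 0],
  [0, 0, 0, 0, 0.6],
  [0, 0, 0, 0, 0.8],
  [0, 0, 0, 0, 0.8],
  [0, 0, 0, 0, 0.8],
  [0, 0, 0, 0, 0.8],
  [0, 0, -0.2, 0, 0.8],
  [0, 0, -0.5, 0, 0.8],
  [0, 0, -0.5, 0, 0.8],
  [0, 0, -0.5, 0, 0.5],
  [0, 0, 0, 0, 0],
  [0, 0, 0, 0, 0],
])

```text
time: 14.42
position: [521.5, 339.2, 255.5]
eef_rot: [-3.141, -0.0, 1.713]
force: [-1.0, -0.3, -1.1]
width: 13.8
grip_force: 0.0
```

```bash
python3 - <<'E'
from h import *
np.set_printoptions(precision=2,suppress=True)
c=cam('wrist');o=robot.get_obs();im=robot.snapshot('wrist');np.savez('w5.npz',T=c[1],im=im)
b=(520.9,338.5,.142);cs,s=np.cos(b[2]),np.sin(b[2]);F=np.array([[cs,s],[-s,cs]])
print(o['time'],o['position'],o['eef_rot'],o['width'],F@(o['position'][:2]-b[:2]))
for d in robot.outline_of('offcut_square','wrist'):
    ys,xs=np.nonzero(d['pixels']);W=np.array([F@(atz(c,(x,y),169)[:2]-b[:2]) for x,y in zip(xs,ys)],np.float32)
    print(d['conf'],d['location'],cv2.minAreaRect(W),W.min(0),W.max(0))
cv2.imwrite('pics/w5.png',im)
E
```

```text
14.425 [521.53 339.15 255.52] [-3.14 -0.    1.71] 13.809020612361227 [0.71 0.56]
0.59 [459.5, 336.6] ((137.48562622070312, -121.89190673828125), (80.65467071533203, 44.04560089111328), 9.769397735595703) [  97.88 -147.63] [180.79 -96.03]
0.56 [282.7, 192.3] ((-0.01796722412109375, 2.4733657836914062), (140.63111877441406, 38.69416427612305), 89.91463470458984) [-19.33 -67.83] [19.4  72.81]
```

View pics/w5.png

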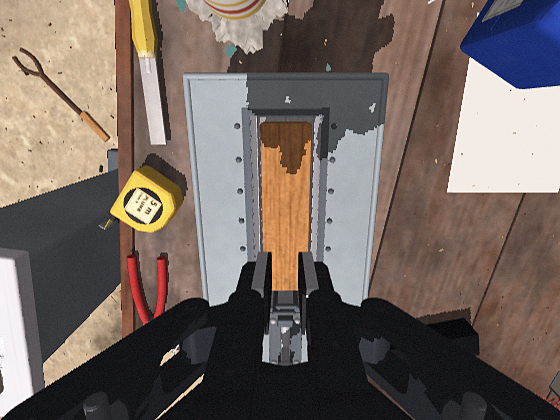

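The wood lies seated in the V at (286,205), centred in the mouth (centre y = +2.5 mm). I'll push with shut fingers.

Call:
arm_command([
  [0.03, -0.01, 0.6, 0, 0],
  [0, 0, 0.5, 0, 0],
  [0, 0, 0.15, 0, 0],
  [0, 0, 0.1, 0, 0],
  [0, 0, 0.1, 0, 0],
  [0, 0, 0.1, 0, 0],
  [0, 0, 0.1, 0, 0],
  [0, 0, 0, 0, 0],
])

```text
time: 15.52
position: [520.6, 340.7, 155.9]
eef_rot: [-3.14, 0.0, 1.713]
force: [0.4, -0.2, 0.3]
width: -0.0
grip_force: 0.0
```

Call:
arm_command([
  [0, 0, 0.1, 0, 0],
  [0, 0, 0.1, 0, 0],
  [0, 0, 0.1, 0, 0],
  [0, 0, 0, 0, 0],
])

```text
time: 16.02
position: [520.6, 340.7, 137.8]
eef_rot: [-3.14, 0.001, 1.713]
force: [-1.1, 0.2, 0.3]
width: -0.0
grip_force: 0.0
```

```bash
python3 - <<'E'
from h import *
c=cam('wrist');o=robot.get_obs();im=robot.snapshot('wrist');print(o['time'],o['position'],o['force'])
robot.snapshot('scene')
im2=robot.snapshot('scene')
v=np.hstack([cv2.resize(im[60:360,150:420],(405,450)),cv2.resize(im2[140:240,210:300],(395,450),interpolation=3)])
cv2.imwrite('pics/w6.png',v)
E
```

```text
16.025 [520.63104419 340.6831126  137.80851197] [-1.05049143  0.16994153  0.31864698]
```

View pics/w6.png

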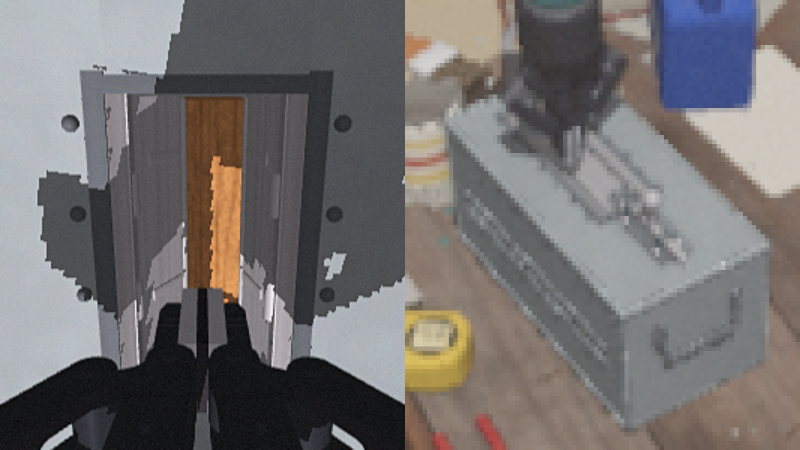

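The flaps stand open with the wood showing between them at about (215,200) in the left half, so it has not been freed yet. I'll push on.

Call:
arm_command([
  [0, 0, 0.1, 0, 0],
  [0, 0, 0.1, 0, 0],
])

```text
time: 16.42
position: [521.0, 341.0, 126.2]
eef_rot: [-3.142, -0.0, 1.713]
force: [-0.2, 0.2, 0.4]
width: -0.4
grip_force: 0.0
```

Call:
arm_command([
  [0, 0, 0.1, 0, 0],
  [0, 0, 0.1, 0, 0],
  [0, 0, 0, 0, 0],
  [0, 0, 0, 0, 0],
])

```text
time: 16.92
position: [521.0, 340.9, 114.5]
eef_rot: [-3.141, 0.0, 1.713]
force: [-0.8, -0.4, 0.1]
width: -0.0
grip_force: 0.4
```

```bash
python3 - <<'E'
from h import *
c=cam('wrist');o=robot.get_obs();im=robot.snapshot('wrist');print(o['time'],o['position'],o['force'])
cv2.imwrite('pics/w7.png',cv2.resize(im[60:360,150:420],(405,450)))
E
```

```text
16.925 [521.01207234 340.87465074 114.52044228] [-0.80381712 -0.37214458  0.07283015]
```

View pics/w7.png

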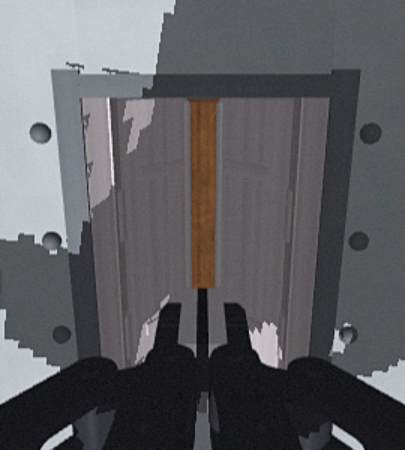

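The wood now lies deep below at (202,200), and only the fingertips keep the flaps apart. I'll withdraw and look.

Call:
arm_command([
  [0, 0, -0.3, 0, 0],
  [0, 0, -0.8, 0, 0],
  [0, 0, -0.8, 0, 0],
  [-0.9, 0, -0.6, 0, 0],
  [-0.9, 0, 0, 0, 0],
  [0, 0, 0, 0, 0],
  [0, 0, 0, 0, 0],
])

```text
time: 17.85
position: [536.1, 236.6, 264.2]
eef_rot: [3.141, -0.002, 1.713]
force: [-0.8, -0.0, 0.2]
width: 0.1
grip_force: 0.0
```

```bash
python3 - <<'E'
from h import *
np.set_printoptions(precision=2,suppress=True)
c=cam('wrist');o=robot.get_obs();im=robot.snapshot('wrist')
b=(520.9,338.5,.142);cs,s=np.cos(b[2]),np.sin(b[2]);F=np.array([[cs,s],[-s,cs]])
print(o['time'],o['position'],o['eef_rot'],F@(o['position'][:2]-b[:2]))
for d in robot.recognise('bolt_knob','wrist'): print(d, F@(atz(c,d['location'],188)[:2]-b[:2]))
w=np.load('w1.npz');c1=list(c);c1[1]=w['T']
k=tri([ray(c1,(290,273)),ray(c,robot.recognise('bolt_knob','wrist')[0]['location'])]);print(k,F@(k[:2]-b[:2]))
cv2.imwrite('pics/w8.png',cv2.resize(im[0:300,170:410],(480,600)))
E
```

```text
17.85 [536.07 236.61 264.21] [ 3.14 -0.    1.71] [   0.6  -103.01]
{'location': [283.3, 232.5], 'conf': 0.65} [  -1.18 -114.4 ]
[527.56 283.71 334.86] [ -1.16 -55.19]
```

View pics/w8.png

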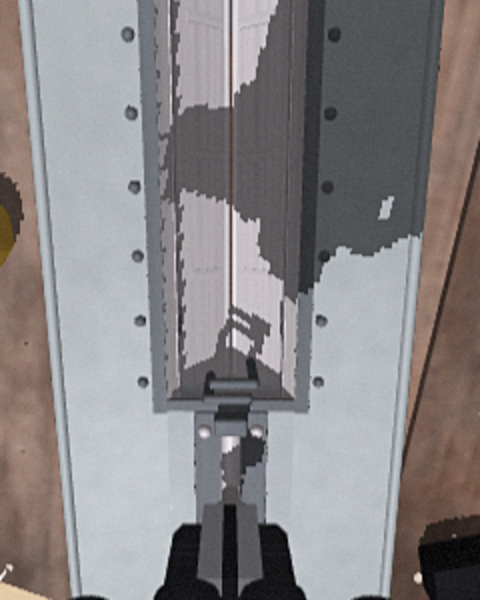

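Both flaps are shut over the wood, with the V line closed at (230,150), and the bolt is still drawn. I'll move to the far side of the knob and measure it.

Call:
arm_command([
  [-0.75, 0, 0, 0, 0],
  [-0.75, 0, 0, 0, 0],
  [0, 0, 0, 0, 0],
  [0, 0, 0, 0, 0],
])

```text
time: 18.5
position: [548.6, 148.5, 263.0]
eef_rot: [-3.141, -0.001, 1.714]
force: [0.7, 0.0, -0.5]
width: 0.0
grip_force: 0.0
```

```bash
python3 - <<'E'
from h import *
np.set_printoptions(precision=2,suppress=True)
c=cam('wrist');o=robot.get_obs();im=robot.snapshot('wrist')
b=(520.9,338.5,.142);cs,s=np.cos(b[2]),np.sin(b[2]);F=np.array([[cs,s],[-s,cs]])
print(o['time'],o['position'],F@(o['position'][:2]-b[:2]))
w=np.load('w1.npz');c1=list(c);c1[1]=w['T']
for d in robot.recognise('bolt_knob','wrist'):
    k=tri([ray(c1,(290,273)),ray(c,d['location'])]);print(d,F@(atz(c,d['location'],188)[:2]-b[:2]),'tri',F@(k[:2]-b[:2]),k[2])
cv2.imwrite('pics/w9.png',cv2.resize(im[0:300,170:410],(480,600)))
E
```

```text
18.5 [548.64 148.51 262.98] [   0.57 -192.  ]
{'location': [284.1, 145.6], 'conf': 0.83} [  -0.88 -136.78] tri [   0.76 -136.3 ] 191.6562219017875
```

View pics/w9.png

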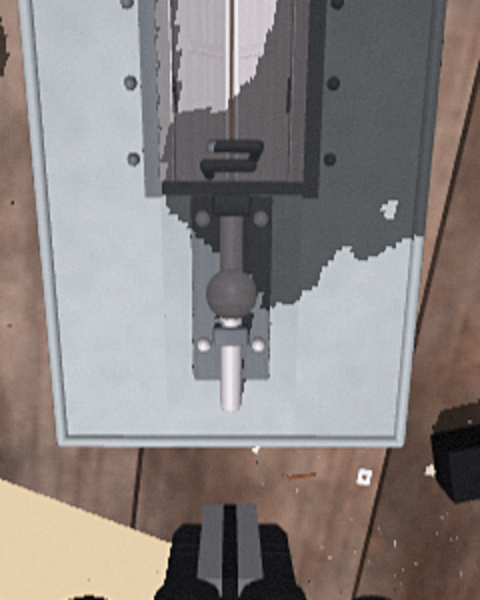

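The knob is at (231,295) in the crop, at about y = -136.5 and z ≈ 190 in the box frame. I'll lower the fingers beyond it and push home.

Call:
arm_command([
  [0, 0, 0.7, 0, 0],
  [0, 0, 0.5, 0, 0],
  [0, 0, 0.16, 0, 0],
  [0.3, 0, 0, 0, 0],
  [0.2, 0, 0, 0, 0],
  [0.1, 0, 0, 0, 0],
  [0.1, 0, 0, 0, 0],
  [0.1, 0, 0, 0, 0],
  [0.05, 0, 0, 0, 0],
  [0, 0, 0, 0, 0],
])

```text
time: 19.85
position: [541.5, 197.7, 181.6]
eef_rot: [-3.141, -0.0, 1.713]
force: [-0.2, -0.2, 1.0]
width: -0.3
grip_force: 0.2
```

Call:
arm_command([
  [0.04, 0, 0, 0, 0],
  [0.04, 0, 0, 0, 0],
  [0, 0, 0, 0, 0],
])

```text
time: 20.23
position: [540.8, 202.4, 181.5]
eef_rot: [-3.141, -0.0, 1.713]
force: [0.6, -1.4, 0.4]
width: 0.2
grip_force: 0.6
```

Call:
arm_command([
  [0.04, 0, 0, 0, 0],
  [0.04, 0, 0, 0, 0],
  [0, 0, 0, 0, 0],
])

```text
time: 20.6
position: [540.5, 204.8, 181.6]
eef_rot: [-3.141, 0.003, 1.712]
force: [0.4, -4.9, 0.4]
width: 0.3
grip_force: 2.9
```

Call:
arm_command([
  [0.04, 0, 0, 0, 0],
  [0.04, 0, 0, 0, 0],
  [0, 0, 0, 0, 0],
])

```text
time: 20.98
position: [540.4, 205.2, 181.7]
eef_rot: [-3.141, 0.008, 1.709]
force: [1.9, -13.3, 1.3]
width: 0.4
grip_force: 6.7
```

The push stalls at y ≈ -134.7 with 13 N, where the stop was expected. I'll back off and check.

Call:
arm_command([
  [-0.3, 0, 0, 0, 0],
  [-0.6, 0, 0, 0, 0],
  [0, 0, -0.7, 0, 0],
  [0, 0, -0.7, 0, 0],
  [0, 0, 0, 0, 0],
  [0, 0, 0, 0, 0],
])

```text
time: 21.72
position: [546.5, 158.9, 265.2]
eef_rot: [-3.141, -0.001, 1.714]
force: [-0.6, -0.7, -0.6]
width: -0.0
grip_force: 0.0
```

```bash
python3 - <<'E'
from h import *
np.set_printoptions(precision=2,suppress=True)
c=cam('wrist');o=robot.get_obs();im=robot.snapshot('wrist')
b=(520.9,338.5,.142);cs,s=np.cos(b[2]),np.sin(b[2]);F=np.array([[cs,s],[-s,cs]])
print(o['time'],o['position'],o['force'])
for d in robot.recognise('bolt_knob','wrist'): print(d,F@(atz(c,d['location'],188)[:2]-b[:2]))
cv2.imwrite('pics/w10.png',cv2.resize(im[0:300,170:410],(480,600)))
E
```

```text
21.725 [546.49 158.89 265.15] [-0.6  -0.71 -0.64]
{'location': [284.0, 130.0], 'conf': 0.62} [  -1.65 -115.6 ]
```

View pics/w10.png

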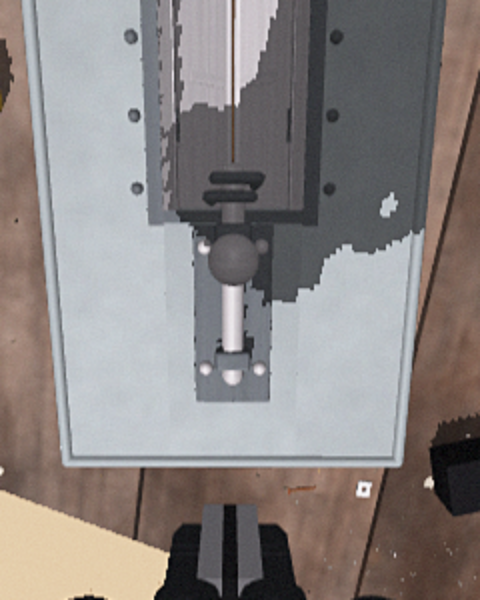

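The knob is now at (233,259), about y = -115 in the box frame. The rod runs under both hooks at (234,185), and the flaps are shut. I'll hand the job in.

```bash
python3 -c "
from bench import robot
print(robot.close_job())"
```

```text
the job is handed in; nothing more can be done
None
```

The brown square offcut is inside the scrap box with both flaps shut over it and the bolt pushed to its stop under the hooks, handed in at about 22 s; I got no verdict back, and my force readings after each push stayed near zero, so I have no force evidence that the fingers pressed the wood through.

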